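# Put the block plane away and shut the tool cabinet on its catch

### The arm

A 6-joint arm with a two-finger parallel gripper is mounted at the origin on the work surface. World frame = base frame: x ahead of the robot, y to its left, z up, the work surface at z = 0. Lengths are in m, angles in rad, forces in N, time in s.
With the tool pointing down it reaches from about 0.4 to 0.825 m from the base axis. Payload 7 kg.
Tool frame: the origin (TCP) lies at the very end of the fingers, on their centre line; the grasp point (between the pads) lies 19 mm behind it; z points along the fingers, y is the line along which they close (so a half turn about z gives the same grasp; the last joint's range is limited). The gripper opens to 85 mm and grips with 20 to 120 N. Pads are 22 mm wide; open, the fingers measure 114 mm over their backs; the gripper's body (76 mm by 85 mm) begins 54 mm behind the grasp point. The pads swing forward as they close: fully open they stand 13 mm farther back than shut.
Start: joints at [1.445, 0.359, 0.012, 0, -1.224, -0.288], TCP at [0.271, 0.618, 0.231] pointing down, gripper open.
Joint ranges: [-3.07, 3.07], [-1.43, 2.12], [-1.02, 1.25], [-3.03, 1.67], [-3.05, -0], [-3.03, 3.03]. Speed limits (rad/s): [2.39, 2.39, 3.01, 3.14, 3.14, 3.14].

### API

Orientations are given as a 3x3 rotation matrix whose columns are the frame's x, y, z axes.
In Python, from plant import observe, eyes, ticket gives the robot as it stands. The module is installed in compiled form; this text tells all that it offers.
- The arm moves only by the tool step_arm, never from a script. Its argument "deltas" is a list that holds one entry, the list of rows, each a list of 5 numbers: the shift along the tool's x, y, z normalised to -1 to 1, where 1 is 0.4 m, then the turn about the tool's z normalised to -1 to 1, where 1 is 30 degrees, then the closure, from 0 (fully open) to 1 (shut). In form: [[[tx, ty, tz, twist, fingers], ...]]. A call has 1 to 20 rows; each row is the pose to reach, as a shift and turn from the pose commanded when the call began, along the tool's axes at that moment; what a row does not reach only later rows make up. A row lasts 1/10 s, in which the tool goes at most 50 mm and 8.59 degrees, less where a joint would pass 70% of its speed; a pose out of reach is approached as far as the arm can. A call with a number of a shift or a turn outside -1 to 1 is refused whole. A call with a gripper value outside its range is refused whole. The fingers move at their own pace and stop on an object; "force" is the grip in N (left out, the last holds). Time passes only in rows, so rows that repeat a pose let the fingers close. It gives the time, the measured TCP pose, the force, the opening and the grip force at its end, in the units of the state.
- observe(): the state, without advancing time (a new reading comes with each control period).
- eyes.camera(name): name is "side" or "top" or "wrist"; returns the picture (420x560x3 uint8, red, green, blue); there is no depth.
- eyes.camera_params(name): a dict with "camera_matrix" (3x3 intrinsics, pixels), "R" (3x3) and "t" (3): a world point X has camera coordinates R X + t. Camera axes: x right, y down, z forward; pixel columns grow to the right and rows downward; lengths in m; the calibration is good to about 2 mm. A picture is of the moment at which its call begins: read the wrist's pose just before it. camera_params takes no time and is no camera call; for the wrist camera it gives the pose at the moment of the call.
- ticket.close_job(): hands the job in; it is judged then, once.
The state is a dict: "clock": time; "joint_positions": joint angles; "qvel": joint speeds; "joint_torque": joint torques, N m; "tool_pos": TCP position; "tcp_rot": TCP orientation; "wrist_force": force on the tool from outside, world axes, zero at the start; "ft_torque": the same for the moment, N m; "finger_gap": finger opening in m; "grip_force": force on a finger pad.
Only numpy, scipy, OpenCV 4.12 (cv2) and the standard library are available. Lean on these libraries where they do the work, as an engineer would, in place of code of your own. Each camera call takes 0.05 s, during which the arm holds its last target. There are 200 camera calls.

### The job

Put the block plane away: set it sole-down in the empty front bay of the cabinet's pulled-out tray, slide the tray fully in, then swing the cabinet door shut and press it until the roller catch holds it flush against the cabinet. Do not slam the door or force anything on the cabinet, and leave the other tools on the bench where they lie.

Things in the scene. Friction and masses are not known exactly. Their poses are not given: they have to be found in the camera images.
- cabinet: Plywood tool cabinet fixed on the bench, 280 mm wide, 260 deep, 200 high, open in front. Origin: middle of the bottom edge of its open front, on the bench; x points into it, y to its left side where the door hinges, z up. The 12 mm top panel's front edge lies at x = 0.
- door (a joint): Opening angle of the door in rad: 0 = shut flat on the cabinet's front, up to 2.1 open towards the robot. It stays where it is left, save on the catch: at about 0.045 its strike meets the spring roller (it then looks nearly shut). A push of 12 to 18 N near the free edge takes it past; let go short of 0.017 it springs open again; past that the resistance drops and the roller draws it to 0 and holds it with about 10 N.
- catch_roller (a point): The roller of the catch, under the top panel near the free edge of the shut door, 252 mm from the hinge line, 16 mm behind the cabinet's front, 178 mm high; axes as the cabinet's.
- door_hinge (a point): Point on the vertical hinge line, at the top of the door 200 mm above the bench, 5 mm before the cabinet's front left edge. Axes turn with the door: -y runs along the door from the hinge to the free edge, -x is the outward normal of its outer face, z up. The outer face lies 15 mm out from the hinge line (x = -15 mm).
- door_push (a point): Point on the door's outer face, 235 mm from the hinge line and 170 mm above the bench, where a hand would press; axes as door_hinge (press along +x). The door: flat panel 279 mm wide, 15 thick, 4 to 200 mm above the bench. Outside, a knob 29 mm across stands 30 mm proud, 245 mm from the hinge, 80 mm high. Inside, 60 to 210 mm from the hinge and 10 to 105 mm high, a chisel rack 24 mm deep.
- tray (a joint): How far the tray is pulled out of the cabinet towards the robot, in m: 0 = fully in against its stop, 0.20 fully out. It slides along the cabinet's x with about 2 N of friction and stays where it is left. Fully in, the outer face of its lip is flush with the cabinet's front; the inner face of the shut door lies 5 mm before it, and a tray standing out farther than that blocks the door.
- tray_bay (a point): Centre of the floor of the tray's empty front bay, 118 mm above the bench; axes as the cabinet's. The bay is 130 mm front to back (x) by 230 mm (y); above its floor its front lip rises 42 mm, its sides and the divider behind it 16 mm. Behind the divider a block of router bits stands up to 46 mm above the bay's floor. The plane lies along y in it.
- tray_lip (a point): Middle of the top edge of the tray's front lip, on its outer (robot-side) face, 160 mm above the bench; axes as the cabinet's. The lip is 8 mm thick, its outer face upright, 112 to 160 mm above the bench and 246 mm wide: push there along +x. The cabinet's top panel is only 40 mm higher than the lip: push near the lip's top so that the hand's body passes over the panel.
- plane: Steel block plane, 160 mm long (x, toe with the front knob to +x), 46 mm wide (y), 50 mm high, 0.45 to 0.8 kg. Origin under the middle of its sole, z up. It can be taken across its flat sides (46 mm apart), which are 112 mm long about the middle and 30 mm high.
- tape: Black tape measure, 70 x 40 x 62 mm, standing; bystander, origin under its middle.
- glue: White glue bottle, 58 mm across, 185 mm high, standing; bystander, origin under its middle.
- chisel: Bench chisel with a blue handle, 235 mm long, lying flat; bystander.
- offcut: Wooden offcut, 130 x 48 x 22 mm, lying flat; bystander.

How it is judged:
On the way:
1. the plane stands sole-down in the front bay of the tray, let go (z of plane in the frame of tray_bay below 0.006 m and horizontal distance between plane and tray_bay below 0.06 m and angle between plane's own z axis and vertical below 0.1 rad and contact force between the fingers and plane below 0.1 N), for 0.2 s.
At the end, for the whole second after the job is handed in: The door is shut on its catch (within 0.010 rad of flat), the tray is fully in (within 12 mm of its stop) and the plane rests sole-down (within 0.1 rad) on the floor of the tray's front bay, at rest (value of joint door below 0.01 rad and value of joint tray below 0.012 m and x of plane in the frame of tray_bay between -0.045 and 0.045 m and y of plane in the frame of tray_bay between -0.045 and 0.045 m and z of plane in the frame of tray_bay between -0.004 and 0.006 m and angle between plane's own z axis and vertical below 0.1 rad and linear speed of plane below 0.02 m/s); the robot touches nothing.
It fails at once if the door is slammed: it swings faster than 3 rad/s when within 0.4 rad of shut (value of joint door below 0.4 rad and velocity of joint door below -3 rad/s).
It fails at once if the fingers press on the cabinet, its tray or its door with more than 40 N (contact force between the fingers and cabinet above 40 N).
It fails at once if the arm bears on the cabinet, its tray or its door with more than 40 N (contact force between the arm and cabinet above 40 N).
It fails at once if another tool on the bench is moved by more than 40 mm (distance of any of tape, glue, chisel, offcut from where it was at the start of the episode above 0.04 m).
It also fails if it takes over 72 s, if anything falls off the work surface, if the arm or the gripper's body presses on something with over 40 N, if the wrist force passes 120 N, or if a joint passes its speed limit or range.

## Working session

There is one attempt and no reset: what is moved stays moved. The work goes in short steps, Python scripts to look and compute and a tool call to move; the robot and the scene stay as the last step left them, time stands still between calls to the robot, and variables do not carry over. Pictures are saved under pics/ and viewed, at most 10 in all, crops included, and the job is handed in when it is done.

Besides the shell and the picture viewer there is one more tool, called after ">>>" as name(argument=value, ...) on one line, values as JSON. step_arm: Moves the arm, as the interface text tells. Scaled input: -1 to 1 covers 0.4 m each way for a shift and 30 degrees each way for a turn. Its arguments: {"type":"object","properties":{"deltas":{"type":"array","items":{"type":"array","items":{"type":"array","items":{"type":"number","minimum":-1,"maximum":1}}}},"force":{"type":"number"}},"required":["deltas"]}

```bash
mkdir -p pics
python3 - <<'E'
from plant import observe, eyes
import cv2,numpy as np
s=observe();print({k:np.round(s[k],3).tolist() for k in s})
for n in("top","side"):
    im=eyes.camera(n);cv2.imwrite(f"pics/{n}0.png",im[:,:,::-1])
    p=eyes.camera_params(n);print(n,{k:np.round(p[k],4).tolist() for k in p})
E
```

```text
{'clock': 0.0, 'joint_positions': [1.445, 0.359, 0.011, -0.0, -1.224, -0.288], 'qvel': [-0.0, 0.001, 0.001, -0.001, -0.002, 0.001], 'joint_torque': [0.001, -58.333, 29.34, 6.936, -0.006, -0.0], 'tool_pos': [0.271, 0.618, 0.23], 'tcp_rot': [[0.916, -0.402, -0.001], [-0.402, -0.916, -0.002], [0.0, 0.002, -1.0]], 'wrist_force': [0.394, 0.52, 0.494], 'ft_torque': [-0.053, 0.04, -0.015], 'grip_force': 0.0, 'finger_gap': 0.085}
top {'camera_matrix': [[409.4546, 0.0, 275.5786], [0.0, 409.4546, 204.6821], [0.0, 0.0, 1.0]], 'R': [[-0.0168, -0.9998, 0.0063], [-0.9977, 0.0163, -0.0659], [0.0658, -0.0074, -0.9978]], 't': [0.0384, 0.5399, 1.3166]}
side {'camera_matrix': [[450.0356, 0.0, 284.868], [0.0, 450.0356, 216.0844], [0.0, 0.0, 1.0]], 'R': [[0.0839, 0.9964, -0.0095], [0.6508, -0.0621, -0.7567], [-0.7546, 0.0573, -0.6537]], 't': [-0.0993, -0.2538, 1.741]}
```

View pics/top0.png

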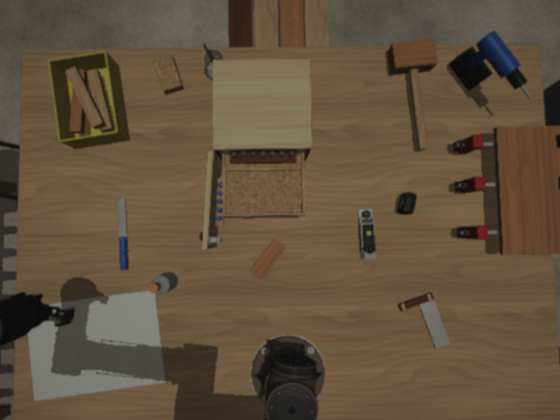

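View pics/side0.png

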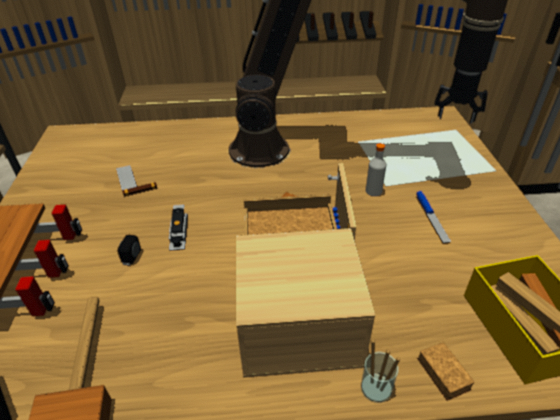

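The top view shows the plane at about (367,233), lying nearly along world x, with the tape at (406,204). The cabinet's top panel spans (213,60) to (311,150), and the tray bay is centred near (264,193). The door stands about 90° open from (211,152) to (206,247), with the glue at (163,284) and the offcut at (267,258). The side view agrees with this.

```bash
cat > h.py <<'E'
import cv2,numpy as np
from plant import observe, eyes
def ray(p,uv,z):
    K,R,t=(np.array(p[k],float) for k in("camera_matrix","R","t"))
    c=-R.T@t; d=R.T@np.linalg.solve(K,np.array([uv[0],uv[1],1.]))
    return c+d*(z-c[2])/d[2]
def proj(p,X):
    K,R,t=(np.array(p[k],float) for k in("camera_matrix","R","t"))
    x=K@(R@np.array(X,float)+t); return x[:2]/x[2]
def tomove(X,rotz=None):
    s=observe();R=np.array(s["tcp_rot"]);d=R.T@(np.array(X)-s["tool_pos"])
    return d/0.4
def yaw(): # world yaw of tool y axis, deg
    R=np.array(observe()["tcp_rot"]);return np.degrees(np.arctan2(R[1,1],R[0,1]))
E
python3 - <<'E'
from h import *
p=eyes.camera_params("top");im=cv2.imread("pics/top0.png");hsv=cv2.cvtColor(im,cv2.COLOR_BGR2HSV)
# panel
roi=im[50:165,205:325].astype(int);print("panel/bench px",im[100,260],im[100,340],im[233,350],hsv[100,260],hsv[100,340])
pan=((hsv[:,:,2]>130)).astype(np.uint8);pan[:50]=0;pan[165:]=0;pan[:,:200]=0;pan[:,325:]=0
c=max(cv2.findContours(pan,0,2)[0],key=cv2.contourArea);r=cv2.minAreaRect(c);b=cv2.boxPoints(r);print(r)
for q in b:print(q,ray(p,q,.2).round(4))
m=(hsv[:,:,1]<70).astype(np.uint8);m[:195]=0;m[270:]=0;m[:,:345]=0;m[:,390:]=0
c=max(cv2.findContours(m,0,2)[0],key=cv2.contourArea);r=cv2.minAreaRect(c);print(r)
for q in cv2.boxPoints(r):print(q,ray(p,q,.02).round(4))
for n,q,z in[("doorhinge top",(211,152),.2),("door free top",(206,247),.2),("bayTL",(225,171),.118),("glue base",(170,280),.0),("lipL",(220,216),.16),("lipR",(303,216),.16),("tape",(406,204),.03)]:print(n,ray(p,q,z).round(3))
o=np.hstack([cv2.resize(im[140:260,190:320],None,fx=3,fy=3,interpolation=2),cv2.resize(im[140:260,320:430],None,fx=3,fy=3,interpolation=2)]);cv2.imwrite("pics/crop0.png",cv2.convertScaleAbs(o,alpha=1.6))
E
```

```text
panel/bench px [ 89 119 131] [ 64  89 109] [ 62  87 107] [ 21  82 131] [ 17 105 109]
((261.642822265625, 112.9232177734375), (67.2072525024414, 96.07999420166016), 89.2838363647461)
[213.18657  79.92267] [0.8898 0.2036 0.2   ]
[309.25906   78.721756] [ 0.8894 -0.0721  0.2   ]
[310.09906 145.92377] [ 0.6941 -0.0701  0.2   ]
[214.02658 147.12468] [0.6949 0.2026 0.2   ]
((367.02935791015625, 233.498291015625), (49.85499954223633, 16.089834213256836), 86.633544921875)
[357.53455 209.08621] [ 0.5216 -0.237   0.02  ]
[373.59662 208.14139] [ 0.5238 -0.2895  0.02  ]
[376.52417 257.91037] [ 0.3627 -0.2937  0.02  ]
[360.4621 258.8552] [ 0.3606 -0.2417  0.02  ]
doorhinge top [0.681 0.211 0.2  ]
door free top [0.413 0.227 0.2  ]
bayTL [0.639 0.182 0.118]
glue base [0.301 0.377 0.   ]
lipL [0.501 0.192 0.16 ]
lipR [ 0.497 -0.049  0.16 ]
tape [ 0.535 -0.392  0.03 ]
```

View pics/crop0.png

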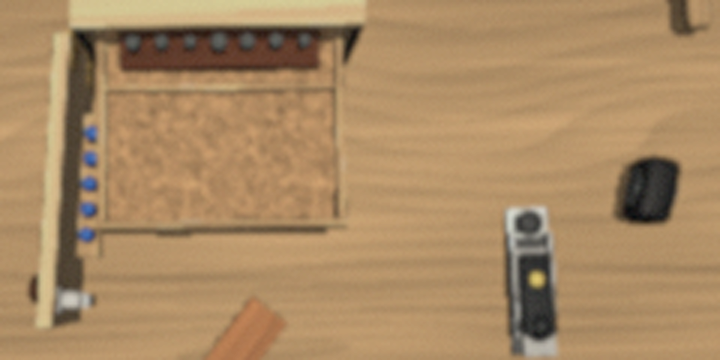

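>>> step_arm(deltas=[[[0.2,0.13,-0.12,-0.2,0],[0.4,0.27,-0.12,-0.4,0],[0.778,0.527,-0.12,-0.843,0],[0.778,0.527,-0.12,-0.843,0],[0.778,0.527,-0.12,-0.843,0],[0.778,0.527,-0.12,-0.843,0],[0.778,0.527,-0.12,-0.843,0],[0.778,0.527,-0.12,-0.843,0],[0.778,0.527,-0.12,-0.843,0]]])

```text
clock: 1.0
tool_pos: [0.473, 0.2966, 0.2795]
tcp_rot: [[1.0, 0.024, 0.0], [0.024, -1.0, -0.0], [0.0, 0.0, -1.0]]
wrist_force: [-0.9, 0.5, 0.1]
finger_gap: 0.0856
grip_force: 0.0
```

>>> step_arm(deltas=[[[-0.07,0.59,-0.15,0,0],[-0.07,0.59,-0.15,0,0],[-0.07,0.59,-0.15,0,0],[-0.07,0.59,-0.15,0,0],[-0.07,0.59,-0.15,0,0],[-0.07,0.59,-0.15,0,0],[-0.07,0.59,-0.15,0,0]]])

```text
clock: 1.7
tool_pos: [0.4499, 0.0626, 0.3396]
tcp_rot: [[1.0, 0.026, 0.001], [0.026, -1.0, 0.001], [0.001, -0.001, -1.0]]
wrist_force: [0.1, 0.6, 0.5]
finger_gap: 0.0854
grip_force: 0.0
```

Run:
```python
from h import *
import pickle
p=eyes.camera_params("wrist");im=eyes.camera("wrist");pickle.dump(p,open("w1.pkl","wb"));cv2.imwrite("pics/w1.png",im[:,:,::-1]);print(observe()["tool_pos"])
for X in [(.565,.066,.118),(.687,.066,.2),(.492,.066,.16)]:print(X,proj(p,X))
```

```text
[0.44996202 0.06331395 0.33905901]
(0.565, 0.066, 0.118) [276.87644568  63.36508595]
(0.687, 0.066, 0.2) [ 280.93895664 -146.57403268]
(0.492, 0.066, 0.16) [274.83458329 139.9282763 ]
```

View pics/w1.png

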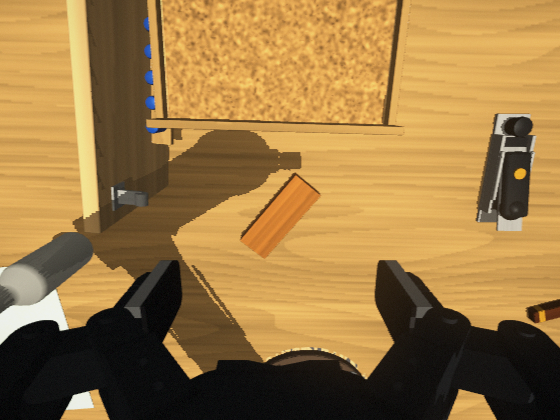

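>>> step_arm(deltas=[[[-0.15,0.82,0.2,0,0],[-0.15,0.82,0.2,0,0],[-0.15,0.82,0.2,0,0],[-0.15,0.82,0.2,0,0],[-0.15,0.82,0.2,0,0],[-0.15,0.82,0.2,0,0],[-0.15,0.82,0.2,0,0],[-0.15,0.82,0.2,0,0],[-0.15,0.82,0.2,0,0]]])

```text
clock: 2.65
tool_pos: [0.3993, -0.2663, 0.258]
tcp_rot: [[1.0, 0.026, -0.003], [0.026, -1.0, 0.001], [-0.003, -0.001, -1.0]]
wrist_force: [-1.5, 0.1, 0.2]
finger_gap: 0.0854
grip_force: 0.0
```

Run:
```python
from h import *
import pickle
p=eyes.camera_params("wrist");im=eyes.camera("wrist");pickle.dump(p,open("w2.pkl","wb"));cv2.imwrite("pics/w2.png",im[:,:,::-1]);print(observe()["tool_pos"])
for X in [(.442,-.265,.03)]:print(X,proj(p,X))
```

```text
[ 0.39964167 -0.2656984   0.25860492]
(0.442, -0.265, 0.03) [277.12390383 134.37376015]
```

View pics/w2.png

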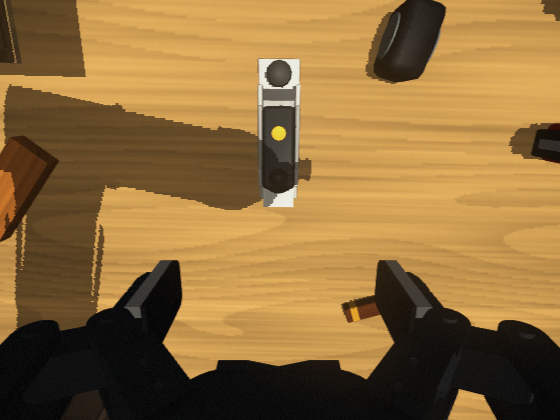

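Wrist 1: the tray lip's top edge runs from about (147,130) to (403,133), and the door's free top end is at about (93,231). Wrist 2: the plane is centred at (279,133), spanning columns 258–300 and rows 58–207, and its axis lines up with the image's vertical.

Run:
```python
from h import *
import pickle
p=pickle.load(open("w2.pkl","rb"))
for q,z in[((279,58),.01),((278.5,207),.01),((258,133),.03),((300,133),.03),((279,133),.04)]:print(q,ray(p,q,z).round(4))
p=pickle.load(open("w1.pkl","rb"))
print("lip",[ray(p,q,.16).round(4) for q in((147,130),(403,134))])
print("lip inner",[ray(p,q,.16).round(4) for q in((160,121),(388,127))])
print("bay sides top",[ray(p,q,.134).round(4) for q in((152,20),(405,20),(158,115),(392,115))])
print("door inner/outer top",[ray(p,q,.2).round(4) for q in((88,0),(103,229),(85,233),(68,0))])
print("move",tomove([.442,-.265,.008]).round(3))
```

```text
(279, 58) [ 0.5219 -0.2649  0.01  ]
(278.5, 207) [ 0.3524 -0.2689  0.01  ]
(258, 133) [ 0.4429 -0.244   0.03  ]
(300, 133) [ 0.4441 -0.2901  0.03  ]
(279, 133) [ 0.4443 -0.267   0.04  ]
lip [array([0.4982, 0.1879, 0.16  ]), array([ 0.5007, -0.0563,  0.16  ])]
lip inner [array([0.5068, 0.1749, 0.16  ]), array([ 0.5069, -0.0412,  0.16  ])]
bay sides top [array([0.5979, 0.1845, 0.134 ]), array([ 0.6041, -0.0538,  0.134 ]), array([0.5114, 0.1855, 0.134 ]), array([ 0.5176, -0.0523,  0.134 ])]
door inner/outer top [array([0.5959, 0.2086, 0.2   ]), array([0.4119, 0.2202, 0.2   ]), array([0.4076, 0.2371, 0.2   ]), array([0.5955, 0.2236, 0.2   ])]
move [0.107 0.001 0.626]
```

>>> step_arm(deltas=[[[0.1,0.006,0.1,0,0],[0.1,0.006,0.22,0,0],[0.1,0.006,0.34,0,0],[0.1,0.006,0.45,0,0],[0.1,0.006,0.53,0,0],[0.1,0.006,0.59,0,0],[0.1,0.006,0.62,0,0],[0.1,0.006,0.634,0,0],[0.1,0.006,0.634,0,0],[0.1,0.006,0.634,0,1],[0.1,0.006,0.634,0,1],[0.1,0.006,0.634,0,1],[0.1,0.006,0.634,0,1],[0.1,0.006,0.634,0,1],[0.1,0.006,0.634,0,1],[0.1,0.006,0.634,0,1],[0.1,0.006,0.634,0,1]]], force=60)

```text
clock: 4.4
tool_pos: [0.4399, -0.2677, 0.007]
tcp_rot: [[1.0, 0.028, 0.002], [0.028, -1.0, -0.0], [0.002, 0.0, -1.0]]
wrist_force: [-1.5, 4.1, 9.1]
finger_gap: 0.0447
grip_force: 61.9
```

>>> step_arm(deltas=[[[0,0,-0.05,0,1],[0,0,-0.15,0,1],[0,0,-0.27,0,1],[0,0,-0.38,0,1],[0,-0.08,-0.5,0.25,1],[0,-0.17,-0.62,0.5,1],[0,-0.27,-0.68,0.75,1],[0,-0.35,-0.68,1,1],[0,-0.35,-0.68,1,1]]])

```text
clock: 5.3
tool_pos: [0.4352, -0.1245, 0.2795]
tcp_rot: [[0.878, -0.479, 0.004], [-0.479, -0.878, 0.002], [0.002, -0.004, -1.0]]
wrist_force: [0.6, -0.9, -4.3]
finger_gap: 0.0448
grip_force: 64.3
```

>>> step_arm(deltas=[[[0,0,0,0.25,1],[0,0,0,0.5,1],[0,0,0,0.75,1],[0,0,0,1,1],[0,0,0,1,1]]])

```text
clock: 5.8
tool_pos: [0.4345, -0.1279, 0.2771]
tcp_rot: [[0.522, -0.853, -0.001], [-0.853, -0.522, 0.0], [-0.001, 0.001, -1.0]]
wrist_force: [0.2, -0.0, -4.7]
finger_gap: 0.0445
grip_force: 64.3
```

>>> step_arm(deltas=[[[0,0,0,0.25,1],[0,0,0,0.5,1],[0,0,0,0.75,1],[0,0,0,1,1],[0,0,0,1,1]]])

```text
clock: 6.3
tool_pos: [0.4348, -0.1278, 0.2773]
tcp_rot: [[0.029, -1.0, -0.001], [-1.0, -0.029, 0.0], [-0.0, 0.001, -1.0]]
wrist_force: [-0.1, 0.2, -4.5]
finger_gap: 0.0447
grip_force: 64.3
```

>>> step_arm(deltas=[[[-0.12,-0.09,0,0.05,1],[-0.24,-0.18,0,0.055,1],[-0.36,-0.27,0,0.055,1],[-0.475,-0.357,0,0.055,1],[-0.475,-0.357,0.06,0.055,1],[-0.475,-0.357,0.15,0.055,1],[-0.475,-0.357,0.24,0.055,1],[-0.475,-0.357,0.31,0.055,1],[-0.475,-0.357,0.35,0.055,1],[-0.475,-0.357,0.365,0.055,1],[-0.475,-0.357,0.37,0.055,1],[-0.475,-0.357,0.375,0.055,1],[-0.475,-0.357,0.375,0.055,1]]])

```text
clock: 7.6
tool_pos: [0.5734, 0.0663, 0.1286]
tcp_rot: [[-0.0, -1.0, 0.001], [-1.0, 0.0, 0.001], [-0.001, -0.001, -1.0]]
wrist_force: [-0.2, 0.1, -4.8]
finger_gap: 0.045
grip_force: 64.2
```

>>> step_arm(deltas=[[[0,0,0.004,0,1],[0,0,0.007,0,1],[0,0,0.009,0,1],[0,0,0.009,0,1]]])

```text
clock: 8.0
tool_pos: [0.5734, 0.0663, 0.1251]
tcp_rot: [[-0.001, -1.0, 0.001], [-1.0, 0.001, 0.0], [-0.0, -0.001, -1.0]]
wrist_force: [-1.1, 0.8, 2.1]
finger_gap: 0.045
grip_force: 65.2
```

>>> step_arm(deltas=[[[0,0,0,0,0.4],[0,0,0,0,0.25],[0,0,0,0,0.25],[0,0,0,0,0.25],[0,0,0,0,0.25],[0,0,-0.03,0,0.25],[0,0,-0.1,0,0.25],[0,0,-0.2,0,0.25],[0,0,-0.3,0,0.25],[0,0,-0.36,0,0.25]]])

```text
clock: 9.0
tool_pos: [0.5739, 0.0662, 0.2728]
tcp_rot: [[-0.001, -1.0, 0.005], [-1.0, 0.001, 0.001], [-0.001, -0.005, -1.0]]
wrist_force: [0.8, 1.1, 1.4]
finger_gap: 0.0642
grip_force: 0.0
```

Run:
```python
from h import *
im=eyes.camera("top")
c=cv2.resize(im[140:290,150:330],None,fx=2,fy=2,interpolation=2)
im=eyes.camera("side");d=cv2.resize(im[150:300,210:390],None,fx=2,fy=2,interpolation=2)
cv2.imwrite("pics/c3.png",cv2.convertScaleAbs(np.hstack([c,d])[:,:,::-1],alpha=1.4));print(observe()["tool_pos"],observe()["finger_gap"])
```

```text
[0.57479656 0.06651468 0.27363658] 0.06423129040642717
```

View pics/c3.png

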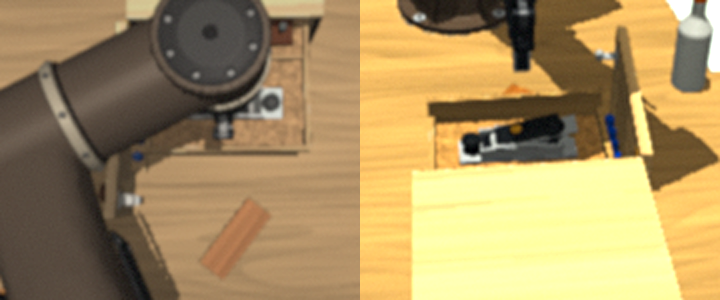

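>>> step_arm(deltas=[[[0,0.1,0,-0.25,1],[0,0.2,0,-0.5,1],[0,0.32,0,-0.75,1],[0,0.32,0,-1,1],[0,0.32,0,-1,1]]])

```text
clock: 9.6
tool_pos: [0.4441, 0.0663, 0.2691]
tcp_rot: [[0.502, -0.865, 0.002], [-0.865, -0.502, 0.001], [-0.0, -0.002, -1.0]]
wrist_force: [-0.0, -0.3, 0.4]
finger_gap: 0.0002
grip_force: 0.0
```

>>> step_arm(deltas=[[[0,0,0,-0.25,1],[0,0,0,-0.5,1],[0,0,0,-0.75,1],[0,0,0,-1,1],[0,0,0,-1,1]]])

```text
clock: 10.1
tool_pos: [0.4455, 0.0664, 0.2678]
tcp_rot: [[0.864, -0.503, -0.001], [-0.503, -0.864, -0.001], [-0.0, 0.001, -1.0]]
wrist_force: [-0.2, -0.1, 0.2]
finger_gap: -0.0003
grip_force: 0.0
```

>>> step_arm(deltas=[[[0,0,0,-0.25,1],[0,0,0,-0.5,1],[0,0,0.05,-0.75,1],[0,0,0.13,-1,1],[0,0,0.22,-1,1],[0,0,0.29,-1,1],[0,0,0.315,-1,1],[0,0,0.315,-1,1]]])

```text
clock: 10.9
tool_pos: [0.4446, 0.0659, 0.1411]
tcp_rot: [[1.0, -0.005, -0.003], [-0.005, -1.0, -0.002], [-0.003, 0.002, -1.0]]
wrist_force: [0.7, -0.1, 0.3]
finger_gap: 0.0001
grip_force: 0.0
```

>>> step_arm(deltas=[[[0.05,0,-0.0125,0,1],[0.085,0,-0.0125,0,1],[0.11,0,-0.0125,0,1],[0.135,0,-0.0125,0,1],[0.165,0,-0.0125,0,1],[0.2,0,-0.0125,0,1],[0.24,0,-0.0125,0,1],[0.28,0,-0.0125,0,1],[0.32,0,-0.0125,0,1],[0.36,0,-0.0125,0,1],[0.4,0,-0.0125,0,1],[0.435,0,-0.0125,0,1],[0.465,0,-0.0125,0,1],[0.49,0,-0.0125,0,1],[0.51,0,-0.0125,0,1]]])

```text
clock: 12.4
tool_pos: [0.6495, 0.0658, 0.1467]
tcp_rot: [[1.0, -0.002, -0.001], [-0.002, -1.0, -0.0], [-0.001, 0.0, -1.0]]
wrist_force: [-3.3, -1.5, 0.3]
finger_gap: 0.0002
grip_force: 1.3
```

Pushing at about 3 N. I'll continue slowly to the stop.

>>> step_arm(deltas=[[[0.015,0,0,0,1],[0.03,0,0,0,1],[0.042,0,0,0,1],[0.052,0,0,0,1],[0.06,0,0,0,1],[0.06,0,0,0,1]]])

```text
clock: 13.0
tool_pos: [0.6736, 0.0664, 0.1472]
tcp_rot: [[1.0, -0.001, 0.001], [-0.001, -1.0, 0.0], [0.001, -0.0, -1.0]]
wrist_force: [-0.9, -0.1, -0.9]
finger_gap: -0.0004
grip_force: 0.2
```

>>> step_arm(deltas=[[[0.005,0,0,0,1],[0.01,0,0,0,1],[0.01,0,0,0,1]]])

```text
clock: 13.3
tool_pos: [0.6759, 0.0661, 0.1469]
tcp_rot: [[1.0, -0.001, -0.002], [-0.001, -1.0, -0.0], [-0.002, 0.0, -1.0]]
wrist_force: [-5.6, -0.3, 0.5]
finger_gap: 0.0001
grip_force: 0.0
```

>>> step_arm(deltas=[[[0.004,0,0,0,1],[0.008,0,0,0,1],[0.008,0,0,0,1]]])

```text
clock: 13.6
tool_pos: [0.6757, 0.0655, 0.1464]
tcp_rot: [[1.0, -0.002, -0.008], [-0.002, -1.0, -0.001], [-0.008, 0.001, -1.0]]
wrist_force: [-18.1, 0.1, 6.1]
finger_gap: -0.0005
grip_force: 0.0
```

>>> step_arm(deltas=[[[-0.03,0,0,0,1],[-0.1,0,0,0,1],[-0.2,0,-0.08,0,1],[-0.3,0,-0.18,0,1],[-0.4,0,-0.28,0,1],[-0.47,-0.05,-0.36,0,1],[-0.53,-0.15,-0.36,0,1],[-0.53,-0.26,-0.36,0,1],[-0.53,-0.37,-0.36,0,1],[-0.53,-0.48,-0.36,0,1],[-0.53,-0.575,-0.36,0,1],[-0.53,-0.575,-0.36,0,1],[-0.53,-0.575,-0.27,0,1],[-0.53,-0.575,-0.18,0,1],[-0.53,-0.575,-0.09,0,1],[-0.53,-0.575,0,0,1],[-0.53,-0.575,0,0,1]]])

```text
clock: 15.3
tool_pos: [0.4664, 0.2942, 0.1433]
tcp_rot: [[1.0, -0.002, -0.005], [-0.002, -1.0, -0.004], [-0.005, 0.004, -1.0]]
wrist_force: [0.1, -0.2, 0.1]
finger_gap: 0.0002
grip_force: 0.0
```

Run:
```python
from h import *
s=observe();P=np.array(s["tool_pos"]);print(P,s["joint_positions"])
H=np.array([.682,.206])
def pt(th,r,off):
    u=np.array([-np.sin(th),-np.cos(th)]);n=np.array([-np.cos(th),np.sin(th)]);return H+r*u+off*n
for th in [1.634,1.5,1.4,1.3,1.2,1.1,1,.9,.8,.7,.6,.5,.4,.3,.25,.2,.15,.1,.05,0]:
    q=pt(th,.235,.030);d=q-P[:2];print(th,q.round(3),"tx,ty",(d[0]/.4).round(3),(-d[1]/.4).round(3))
im=eyes.camera("side");cv2.imwrite("pics/s4.png",cv2.resize(im[60:320,180:460],None,fx=2,fy=2,interpolation=2)[:,:,::-1])
```

```text
[0.46642598 0.29423562 0.14325473] [ 0.91730744  0.23597059 -0.37776459 -0.00116253 -0.96330301  0.65221775]
1.634 [0.449 0.251] tx,ty -0.043 0.109
1.5 [0.445 0.219] tx,ty -0.052 0.187
1.4 [0.445 0.196] tx,ty -0.053 0.247
1.3 [0.448 0.172] tx,ty -0.047 0.305
1.2 [0.452 0.149] tx,ty -0.036 0.364
1.1 [0.459 0.126] tx,ty -0.019 0.42
1 [0.468 0.104] tx,ty 0.004 0.475
0.9 [0.479 0.083] tx,ty 0.032 0.527
0.8 [0.493 0.064] tx,ty 0.065 0.576
0.7 [0.508 0.046] tx,ty 0.103 0.622
0.6 [0.525 0.029] tx,ty 0.145 0.663
0.5 [0.543 0.014] tx,ty 0.191 0.7
0.4 [0.563 0.001] tx,ty 0.241 0.733
0.3 [ 0.584 -0.01 ] tx,ty 0.294 0.76
0.25 [ 0.595 -0.014] tx,ty 0.321 0.771
0.2 [ 0.606 -0.018] tx,ty 0.349 0.781
0.15 [ 0.617 -0.022] tx,ty 0.377 0.79
0.1 [ 0.629 -0.025] tx,ty 0.406 0.798
0.05 [ 0.64  -0.027] tx,ty 0.435 0.804
0 [ 0.652 -0.029] tx,ty 0.464 0.808
```

View pics/s4.png

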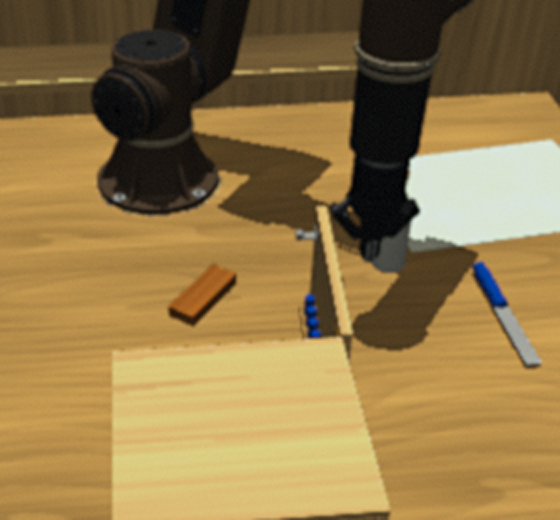

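>>> step_arm(deltas=[[[-0.043,0.06,-0.012,0,1],[-0.045,0.109,-0.012,0,1],[-0.05,0.15,-0.012,0,1],[-0.052,0.187,-0.012,0,1],[-0.053,0.217,-0.012,0,1],[-0.053,0.247,-0.012,0,1],[-0.05,0.276,-0.012,0,1],[-0.047,0.305,-0.012,0,1],[-0.041,0.335,-0.012,0,1],[-0.036,0.364,-0.012,0,1],[-0.028,0.392,-0.012,0,1],[-0.019,0.42,-0.012,0,1],[-0.007,0.448,-0.012,0,1],[0.004,0.475,-0.012,0,1]]])

```text
clock: 16.75
tool_pos: [0.4701, 0.1053, 0.1519]
tcp_rot: [[1.0, -0.001, -0.0], [-0.001, -1.0, -0.0], [-0.0, 0.0, -1.0]]
wrist_force: [0.7, 1.3, 0.8]
finger_gap: 0.0002
grip_force: 0.0
```

>>> step_arm(deltas=[[[0.014,0.026,0,0,1],[0.028,0.052,0,0,1],[0.044,0.077,0,0,1],[0.061,0.101,0,0,1],[0.08,0.125,0,0,1],[0.099,0.147,0,0,1],[0.12,0.168,0,0,1],[0.141,0.188,0,0,1],[0.164,0.207,0,0,1],[0.187,0.225,0,0,1],[0.212,0.242,0,0,1],[0.237,0.258,0,0,1],[0.255,0.268,0,0,1],[0.272,0.277,0,0,1],[0.29,0.285,0,0,1],[0.304,0.291,0,0,1],[0.317,0.296,0,0,1],[0.331,0.301,0,0,1],[0.345,0.306,0,0,1]]])

```text
clock: 18.65
tool_pos: [0.608, -0.0163, 0.152]
tcp_rot: [[1.0, -0.001, 0.0], [-0.001, -1.0, 0.0], [0.0, -0.0, -1.0]]
wrist_force: [0.3, -0.2, 0.8]
finger_gap: 0.0003
grip_force: 0.0
```

>>> step_arm(deltas=[[[0.015,0.006,0,0,1],[0.03,0.01,0,0,1],[0.045,0.015,0,0,1],[0.06,0.02,0,0,1],[0.075,0.024,0,0,1],[0.085,0.027,0,0,1],[0.085,0.027,0,0,1]]])

```text
clock: 19.35
tool_pos: [0.6421, -0.0273, 0.1517]
tcp_rot: [[1.0, -0.001, -0.0], [-0.001, -1.0, -0.0], [-0.0, 0.0, -1.0]]
wrist_force: [0.3, 0.5, 0.3]
finger_gap: -0.0
grip_force: 0.0
```

>>> step_arm(deltas=[[[0.005,0,0,0,1],[0.01,0,0,0,1],[0.014,0,0,0,1],[0.014,0,0,0,1]]])

```text
clock: 19.75
tool_pos: [0.6451, -0.0274, 0.1513]
tcp_rot: [[1.0, -0.002, -0.004], [-0.002, -1.0, -0.0], [-0.004, 0.0, -1.0]]
wrist_force: [-6.1, -0.7, 0.8]
finger_gap: -0.0002
grip_force: 0.0
```

>>> step_arm(deltas=[[[0.003,0,0,0,1],[0.006,0,0,0,1],[0.009,0,0,0,1],[0.012,0,0,0,1],[0.012,0,0,0,1]]])

```text
clock: 20.25
tool_pos: [0.6491, -0.0278, 0.1509]
tcp_rot: [[1.0, -0.002, -0.006], [-0.002, -1.0, -0.001], [-0.006, 0.001, -1.0]]
wrist_force: [-6.9, -0.0, 2.0]
finger_gap: 0.0001
grip_force: 0.0
```

>>> step_arm(deltas=[[[0.003,0,0,0,1],[0.006,0,0,0,1],[0.009,0,0,0,1],[0.009,0,0,0,1]]])

```text
clock: 20.65
tool_pos: [0.6558, -0.027, 0.1521]
tcp_rot: [[1.0, -0.001, 0.0], [-0.001, -1.0, 0.0], [0.0, -0.0, -1.0]]
wrist_force: [-1.2, -1.3, 0.4]
finger_gap: -0.0
grip_force: 0.0
```

>>> step_arm(deltas=[[[0.004,0,0,0,1],[0.008,0,0,0,1],[0.01,0,0,0,1],[0.01,0,0,0,1]]])

```text
clock: 21.05
tool_pos: [0.6558, -0.0276, 0.151]
tcp_rot: [[1.0, -0.002, -0.007], [-0.002, -1.0, -0.001], [-0.007, 0.001, -1.0]]
wrist_force: [-14.0, 0.7, 4.5]
finger_gap: -0.0002
grip_force: 0.0
```

The door is hard against the front, so I'll back off and look.

>>> step_arm(deltas=[[[-0.02,0,0,0,1],[-0.1,0,0,0,1],[-0.2,0,0,0,1],[-0.3,0,-0.1,0,1],[-0.4,0.1,-0.25,0,1],[-0.45,0.2,-0.35,0,1],[-0.45,0.3,-0.35,0,1],[-0.45,0.4,-0.35,0,1],[-0.45,0.4,-0.35,0,1]]])

```text
clock: 21.95
tool_pos: [0.4796, -0.1899, 0.2945]
tcp_rot: [[1.0, -0.003, 0.005], [-0.003, -1.0, -0.001], [0.005, 0.001, -1.0]]
wrist_force: [0.8, -0.9, -0.9]
finger_gap: 0.0001
grip_force: 0.0
```

Run:
```python
from h import *
im=eyes.camera("top");c=cv2.resize(im[40:300,100:330],None,fx=1.6,fy=1.6)
im=eyes.camera("side");d=cv2.resize(im[130:390,180:410],None,fx=1.6,fy=1.6)
cv2.imwrite("pics/f.png",cv2.convertScaleAbs(np.hstack([c,d])[:,:,::-1],alpha=1.3))
```

```text
(no output)
```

View pics/f.png

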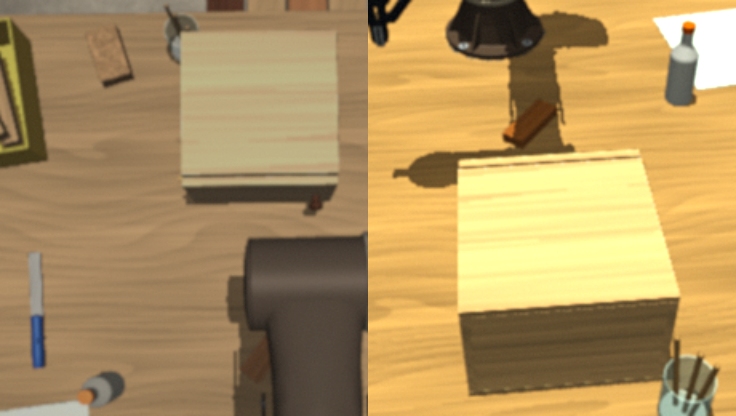

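The final views show the door flush and parallel to the panel's front edge (crop row about 177), and the other tools in their places. Handing in.

```bash
python3 -c "
from plant import ticket
print(ticket.close_job())"
```

```text
the job is handed in; nothing more can be done
None
```

The block plane is sole-down in the tray's front bay, the tray is fully in and the door is shut on its catch; I handed the job in at about 22 s, and the simulator gave no verdict.

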